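Load the sample drum and ratchet the keeper shut

ROBOT

A 6-joint arm with a two-finger parallel gripper is mounted at the origin on the work surface. World frame = base frame: x ahead of the robot, y to its left, z up, the work surface at z = 0. Lengths are in mm, angles in degrees, forces in N, time in s.
With the tool pointing down it reaches from about 300 to 850 mm from the base axis. Payload 4.2 kg.
Tool frame: the origin (TCP) lies midway between the tips of the shut fingers; the grasp point (between the pads) lies 19 mm behind it (env.hold_point_z is the z of the grasp point in the tool frame, in mm); z points along the fingers, y is the direction in which the jaws open and shut (so a half turn about z gives the same grasp; the last joint's range is limited). The gripper opens to 91 mm and grips with 3 to 60 N. Pads are 32 mm wide; open, the fingers measure 118 mm over their backs; the gripper's body (76 mm by 178 mm) begins 60 mm behind the grasp point.
Start: joints at [71.276, 18.312, 89.639, -0, 72.044, -1.146], TCP at [173.658, 548.166, 213.976] pointing down, gripper open.
Joint ranges: [-177.97, 177.97], [-48.28, 115.42], [12.27, 149.76], [-77.06, 257.06], [2.81, 150.46], [-146.56, 146.56]. Speed limits (degrees/s): [147.25, 147.25, 180, 180, 180, 180].

INTERFACE

Orientations are given as [roll, pitch, yaw] about the fixed x, y, z axes, in that order (R = Rz(yaw) Ry(pitch) Rx(roll)).
In Python, from workcell import env, grab_frame, camera_params, spotter gives the robot as it stands. The module is installed in compiled form; this text tells all that it offers.
- The arm moves only by the shell command python3 -m jog 'ROWS' [FORCE]. ROWS is text: rows parted by semicolons, each of 7 numbers parted by spaces: the turn, a rotation vector about the world's x, y, z in units of 5 degrees (1.0 is 5 degrees), then the shift along the world's x, y, z in units of 25 mm (1.0 is 25 mm), then the opening, from 0 (shut) to 1 (fully open). A call has 1 to 5 rows; each row is the pose to reach, as a shift and turn from the pose commanded when the call began; what a row does not reach only later rows make up. A row lasts 1/8 s, in which the tool goes at most 62.5 mm and 10.7 degrees, less where a joint would pass 70% of its speed; a pose out of reach is approached as far as the arm can. A call with a gripper value outside its range is refused whole. The fingers move at their own pace and stop on an object; FORCE is the grip in N (left out, the last holds). Time passes only in rows, so rows that repeat a pose let the fingers close. It gives the time, the measured TCP pose, the force and the opening at its end, in the units of the state.
- env.state(): the state, without advancing time (a new reading comes with each control period).
- grab_frame(name): name is "side" or "top"; returns the picture (400x640x3 uint8, red, green, blue); there is no depth.
- camera_params(name): a dict with "K" (3x3 intrinsics, pixels), "rvec" (rotation vector, rad) and "tvec" (3), from world to camera coordinates, as OpenCV has them. Camera axes: x right, y down, z forward; pixel columns grow to the right and rows downward; lengths in mm; the calibration is good to about 2 mm. A picture is of the moment at which its call begins. camera_params takes no time and is no camera call.
- env.job_done(): hands the job in, once; it reports no verdict.
Trained networks look in the newest picture that a camera, given by its name, has taken for a name from the list of things; names that differ only in an ending like _2 or _b are one class to them, and where a whole thing is asked for, a point or a joint stands for the part that bears it (a point fixed in the world has none). Each returns a list of dicts, best first, with "conf" (0 to 1); they miss things now and then, are a little off and sometimes report something else, mostly with a low value. They report only what shows in the picture. A call takes as long as a camera call. They do not tell look-alikes from the thing itself.
- spotter.look_for(query, camera): "box" ([left, top, width, height] in pixels, round what is visible of it).
- spotter.trace(query, camera): "region" (400x640 bool, what is visible of it) and "box" ([left, top, width, height] in pixels, round what is visible of it).
The state is a dict: "time_s": time; "qpos": joint angles; "qvel": joint speeds; "effort": joint torques, N m; "ee_pos": TCP position; "ee_rot": TCP orientation; "force": force on the tool from outside, world axes, zero at the start; "torque": the same for the moment, N m; "gripper_width": finger opening in mm.
Only numpy, scipy, OpenCV 4.12 (cv2) and the standard library are available. Lean on these libraries where they do the work, as an engineer would, in place of code of your own. Each camera call takes 0.05 s, during which the arm holds its last target. There are 200 camera calls.

TASK

Load the white sample drum into the tumbler cradle: lower it, without dropping it, into the two open slots until both axle ends rest on the bottom. Then pump the red-handled ratchet lever, one tooth per stroke, until the keeper's black pointer stands in the green band, and stop there, before the red. Leave the bottle, the beaker and the jar where they are.

Things in the scene. Friction and masses are not known exactly. Their poses are not given: they have to be found in the camera images.
- drum: Loose drum, 0.3-0.6 kg: white cylinder 50 mm thick, 98 long, with blue stripes, between two blue octagonal flanges (60 mm across flats, 7 thick, 112 over both); a 12 mm steel axle sticks out of both ends, 190 mm over all. Starts lying on the bench on a flat, axis at z = 30 mm. Origin at its centre; y axis along the axle. Either end may go in either slot. Grip across the white middle.
- axle_a (a point): Point on the drum's axle line, 70 mm from the drum's centre along its +y.
- axle_b (a point): Point on the drum's axle line, 70 mm from the drum's centre along its -y.
- cradle: Fixed cradle; origin on the bench. White base 12 mm thick, x -50 to 130, y -140 to 260 mm (its frame). Two aluminium uprights 12 mm thick, 52 wide in x, at x = 0, y = +70 and -70 (inner faces 128 apart), each with a slot open upwards: 16 mm wide in x, flat bottom at z = 64, flaring above z = 100 to 30 mm at z = 114. A seated axle's centre is at z = 70 mm.
- slot_left (a point): Middle of the bottom of the left (cradle +y) slot, at cradle (0, 70, 64) mm.
- slot_right (a point): Middle of the bottom of the right (cradle -y) slot, at cradle (0, -70, 64) mm.
- pivot (a point): Point on the upright axis of lever and ratchet wheel, at cradle (60, 190, 110) mm. The wheel lies under a clear fixed guard disc, 120 mm in diameter, top at z = 69 mm; the wheel's shaft rises through it to z = 91 mm.
- handle (a point): Point on the upright red round lever handle: a post 20 mm in diameter, its top at z = 136 mm, free-standing down to z = 58 mm; this point is on its axis at z = 116 mm, 130 mm from the pivot axis.
- lever (a joint): Lever angle, rad: 0 at rest, 0.72 at the stop; grows clockwise seen from above (handle moves to the cradle's +y). At 0.36 the handle is on the cradle's -x side of the pivot. A light spring returns it to 0; 5 to 10 N at the handle drives it. 12 teeth, pitch 0.524: a stroke to 0.65 or more and back to 0.1 or less moves the wheel on by one tooth; it stays there on the way back and cannot be wound back.
- keeper (a joint): Travel of the blue keeper fork, m, towards the cradle's -x over the axle ends. Each full stroke adds 0.006 (the first 0.002 to 0.009). Starts at 0 to 0.012 (open); the green band is about 0.034 to 0.046, the stop 0.052: full strokes halt it at about 0.037, the next at about 0.043. Self-locking: it moves only with the lever.
- reagent_bottle: Loose amber bottle with blue cap, 64 mm in diameter, 150 mm tall; origin under its centre. To be left alone.
- beaker: Loose glass beaker, 68 mm in diameter, 85 mm tall; origin under its centre. To be left alone.
- sample_jar: Loose white jar, 60 mm in diameter, 80 mm tall; origin under its centre. To be left alone.
- scale (a point): Middle of the green band on the scale, at cradle (-13, -123, 86) mm, outside the right upright. The band is 12 mm long in the cradle's x; towards +x the scale is white, towards -x red. Scale post: x -38 to 38, y -137 to -109 mm.
- pointer (a point): Middle of the keeper's black pointer, a 3 mm wide bar on top of the right keeper bar, over the scale; at cradle x = 27.5 mm minus the travel, y = -110, z = 90 mm; it reaches over the scale to y = -138. The two blue bars (12 mm wide, z 79 to 89, at cradle y = +84 and -84) end 1.5 mm ahead of it; the blue cross bar that joins them starts 69 mm behind it (+x).
Mind the look-alikes: they are no part of the job. What is shaped like the drum but purple is not meant.

How it is judged (in metres and radians):
On the way, in this order (a step that is already met when the one before it is completed fails the run):
1. the drum's axle rests on the bottom of both slots while the keeper is still open (z of each of axle_a, axle_b in the frame of cradle below 0.074 m and horizontal distance between drum and cradle below 0.015 m and angle between the y axis of drum and the y axis of cradle, either way round below 0.1 rad and value of joint keeper below 0.02 m), for 0.2 s.
2. the keeper is in the green band (value of joint keeper between 0.033 and 0.047 m), for 0.2 s.
At the end, for the whole second after the job is handed in: Both axle ends rest on the slot bottoms (axle centre within 4 mm of 70 mm above the bench, drum centred within 15 mm, axle within 0.1 rad of the cradle's y), the drum is at rest, and the keeper's travel is 33 to 47 mm (pointer in the green band) (all of step 2 and z of axle_a in the frame of cradle between 0.066 and 0.074 m and z of axle_b in the frame of cradle between 0.066 and 0.074 m and horizontal distance between drum and cradle below 0.015 m and angle between the y axis of drum and the y axis of cradle, either way round below 0.1 rad and linear speed of drum below 0.02 m/s); the robot touches nothing.
It fails at once if the drum is dropped: it falls free of the gripper faster than 0.5 m/s (contact force between drum and the fingers below 0.05 N and linear speed of drum above 0.5 m/s).
It fails at once if the keeper goes past the green band (value of joint keeper above 0.048 m).
It fails at once if the bottle is moved by more than 30 mm (distance of reagent_bottle from where it was at the start of the episode above 0.03 m).
It fails at once if the beaker is moved by more than 30 mm (distance of beaker from where it was at the start of the episode above 0.03 m).
It fails at once if the jar is moved by more than 30 mm (distance of sample_jar from where it was at the start of the episode above 0.03 m).
It also fails if it takes over 72 s, if anything falls off the work surface, if the arm or the gripper's body presses on something with over 40 N, if the wrist force passes 120 N, or if a joint passes its speed limit or range.

## Working session

There is one attempt and no reset: what is moved stays moved. The work goes in short steps, Python scripts to look and compute and a shell command to move; the robot and the scene stay as the last step left them, time stands still between calls to the robot, and variables do not carry over. Pictures are saved under pics/ and viewed, about 8 in all and at most 12, crops included, and the job is handed in when it is done.

```bash
mkdir -p pics
python3 - <<'E'
from workcell import env, grab_frame, camera_params, spotter
import cv2,numpy as np
for n in("top","side"):
    f=grab_frame(n); cv2.imwrite(f"pics/{n}0.png",f[:,:,::-1])
    p=camera_params(n); print(n,np.array(p["K"]).tolist(),p["rvec"],p["tvec"])
    for q in ("drum","cradle","handle","keeper","reagent_bottle","beaker","sample_jar"):
        print(q,[(d["box"],round(d["conf"],2)) for d in spotter.look_for(q,n)[:4]])
s=env.state();print(s["time_s"],s["ee_pos"],s["ee_rot"],env.hold_point_z)
E
```

```text
top [[363.31746159424074, 0.0, 316.4897405724239], [0.0, 363.31746159424074, 202.83472038710158], [0.0, 0.0, 1.0]] [ 1.9323222  -2.30144045  0.23996725] [ -8.89539822 532.6972438  974.10829051]
drum [([372.5, 182.7, 36.7, 59.7], 0.81), ([417.5, 257.2, 64.9, 34.6], 0.71)]
cradle [([183.2, 165.0, 145.0, 88.4], 0.96), ([386.8, 124.5, 29.0, 36.5], 0.67), ([381.7, 182.2, 28.8, 58.4], 0.23)]
handle [([216.0, 224.3, 20.1, 25.4], 0.61)]
keeper [([204.8, 166.9, 107.2, 56.7], 0.92), ([334.6, 119.7, 24.6, 30.6], 0.63)]
reagent_bottle [([259.2, 106.1, 25.5, 33.1], 0.64), ([387.4, 123.3, 28.9, 37.5], 0.59), ([376.9, 181.6, 33.6, 58.9], 0.34)]
beaker [([259.7, 106.5, 25.1, 30.9], 0.62)]
sample_jar [([337.1, 119.1, 23.8, 31.9], 0.95)]
side [[415.0874758304774, 0.0, 319.14433460649155], [0.0, 415.0874758304774, 201.27248172124962], [0.0, 0.0, 1.0]] [ 2.32074894 -0.32375567  0.13341091] [-537.2966872   110.00080279 1076.60307253]
drum [([276.0, 275.9, 86.3, 40.7], 0.77), ([285.3, 139.1, 64.7, 66.3], 0.75)]
cradle [([263.4, 133.1, 99.7, 110.8], 0.58)]
handle [([260.2, 139.1, 30.6, 24.7], 0.55)]
keeper [([289.1, 135.7, 60.9, 67.9], 0.69)]
reagent_bottle [([392.6, 260.4, 37.1, 57.7], 0.81), ([261.8, 131.2, 101.7, 112.4], 0.16)]
beaker [([383.4, 160.1, 27.4, 40.8], 0.88)]
sample_jar [([393.7, 218.6, 23.3, 39.7], 0.62), ([261.7, 131.5, 102.1, 114.5], 0.36), ([276.7, 276.6, 84.0, 38.3], 0.18)]
0.8 [173.66760845 548.16678744 214.00659928] [ 1.79990112e+02 -1.04654864e-03  1.62420436e+02] -18.8
```

Run:
```python
import cv2,numpy as np
a=cv2.imread("pics/top0.png")[90:310,170:510];b=cv2.imread("pics/side0.png")[110:330,220:480]
cv2.imwrite("pics/t1.png",cv2.resize(a,None,fx=2.35,fy=2.35,interpolation=cv2.INTER_CUBIC))
cv2.imwrite("pics/s1.png",cv2.resize(b,None,fx=2.7,fy=2.7,interpolation=cv2.INTER_CUBIC))
```

```text
(no output)
```

View pics/t1.png

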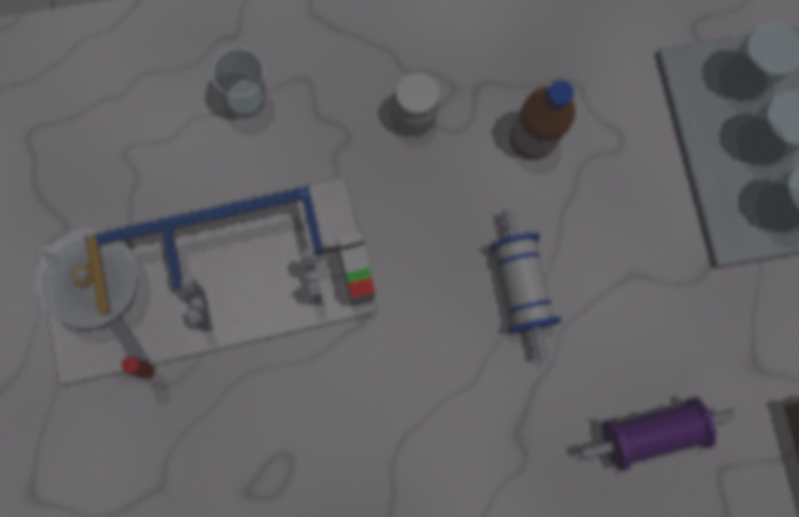

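View pics/s1.png

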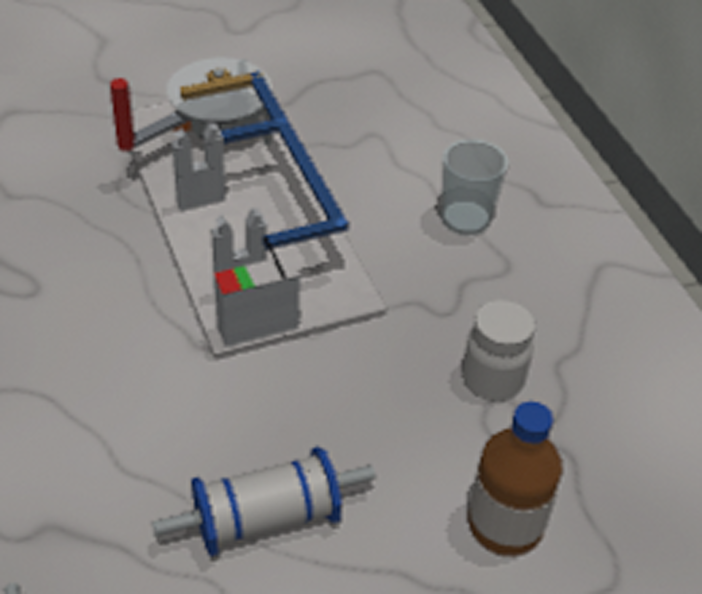

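The top view shows two drum-shaped things: a white drum with blue stripes and flanges at (391,213), and a purple one at (450,274). The white one fits the description, and the enlarged crop confirms it. The cradle lies at about (255,210), with the handle at (228,246), the green band at (322,207) and the pointer line just on the white side.

```bash
cat > h.py <<'E'
import numpy as np,cv2
from scipy.optimize import least_squares
from workcell import env,grab_frame,camera_params,spotter
C={n:camera_params(n) for n in("top","side")}
def proj(n,P):
    c=C[n];return cv2.projectPoints(np.array(P,float).reshape(-1,1,3),np.array(c["rvec"]),np.array(c["tvec"]),np.array(c["K"]),None)[0].reshape(-1,2)
def ray(n,px,z):
    c=C[n];R=cv2.Rodrigues(np.array(c["rvec"]))[0];t=np.array(c["tvec"])
    d=R.T@np.linalg.inv(np.array(c["K"]))@[px[0],px[1],1];o=-R.T@t
    return o+d*(z-o[2])/d[2]
def w(p,P):
    P=np.atleast_2d(np.array(P,float));c,s=np.cos(p[2]),np.sin(p[2])
    return np.c_[p[0]+c*P[:,0]-s*P[:,1],p[1]+s*P[:,0]+c*P[:,1],P[:,2]]
def fit(obs,p0):
    f=lambda p:np.concatenate([(proj(n,w(p,P))-np.array(px)).ravel() for n,P,px in obs])
    r=least_squares(f,p0,loss="soft_l1");return r.x,f(r.x).reshape(-1,2)
E
cat > m.py <<'E'
from h import *
T=lambda x,y:(x/2.35+170,y/2.35+90)
S=lambda x,y:(x/2.7+220,y/2.7+110)
obs=[("top",(130,-140,12),T(345,180)),("top",(-50,-140,12),T(376,312)),("top",(-50,260,12),T(63,383)),("top",(-13,-123,86),T(358,276)),
("top",(-61.7,144.2,136),T(131,365)),("top",(60,190,91),T(83,275)),
("side",(-50,-140,12),S(217,349)),("side",(130,-140,12),S(384,307)),("side",(-13,-123,86),S(243,278)),("side",(-61.7,144.2,136),S(120,82)),("side",(-61.7,144.2,58),S(126,147))]
a,b=[ray("top",o[2],o[1][2]) for o in obs[1:3]]
y=b-a;print(a,b)
best=min((fit(obs,[*(a+b)[:2]/2,t]) for t in np.arange(0,6.3,.7)),key=lambda r:abs(r[1]).sum())
p,r=best;print("cradle",p[:2],np.degrees(p[2]));print(r.round(1).tolist())
for k in (0,3,6,9,12): print(k,[((proj(n,w(p,[(27.5-k*1.,-138,91),(27.5-k,-96,91)]))-o)*s).round().tolist() for n,o,s in(("top",(170,90),2.35),("side",(220,110),2.7))])
od=[("top",(0,95,30),T(534,358)),("top",(0,-95,30),T(503,213)),("side",(0,95,30),S(157,530)),("side",(0,-95,30),S(373,475))]
a,b=[ray("top",o[2],30) for o in od[:2]];d=a-b
q,r=fit(od,[*(a+b)[:2]/2,np.arctan2(-d[0],d[1])]);print("drum",q[:2],np.degrees(q[2]),r.round(1).tolist())
for n in ("beaker","sample_jar","reagent_bottle"): pass
print("beaker,jar,bottle",[ray("side",px,0).round() for px in (S(467,225),S(495,390),S(505,540))])
print("handle",w(p,(-61.7,144.2,116)),w(p,(-61.7,235.8,116)),"pivot",w(p,(60,190,110)))
E
python3 m.py
```

```text
[ 466.43186986 -131.19850593   12.        ] [446.4441615  260.38876853  12.        ]
cradle [508.41846044   8.52425241] 1443.1388097578292
[[0.1, -1.5], [1.0, -0.1], [-1.7, 1.1], [0.6, -0.4], [-0.4, -0.3], [-0.6, -0.5], [-1.6, 1.6], [1.1, 0.3], [-0.1, -0.1], [-0.6, 0.1], [-0.3, -2.3]]
0 [[[364.0, 238.0], [329.0, 246.0]], [[290.0, 275.0], [275.0, 245.0]]]
3 [[[365.0, 241.0], [330.0, 249.0]], [[287.0, 275.0], [272.0, 245.0]]]
6 [[[365.0, 243.0], [330.0, 251.0]], [[283.0, 276.0], [269.0, 246.0]]]
9 [[[366.0, 246.0], [331.0, 253.0]], [[280.0, 277.0], [266.0, 247.0]]]
12 [[[366.0, 248.0], [331.0, 256.0]], [[277.0, 278.0], [263.0, 248.0]]]
drum [ 468.35666301 -314.39041633] 91.16173578287304 [[3.1, 0.3], [0.8, -1.5], [-1.0, -0.8], [0.3, -1.8]]
beaker,jar,bottle [array([776., -23.,   0.]), array([ 711., -240.,    0.]), array([ 654., -389.,    0.])]
handle [[438.91532699 149.12953126 116.        ]] [[433.89975366 240.5921139  116.        ]] pivot [[557.92496727 201.52452645 110.        ]]
```

```bash
python3 -m jog '0 0 3.76 4 -11.6 0 1;0 0 3.76 4 -11.6 0 1;0 0 3.76 4 -11.6 0 1;0 0 3.76 4 -11.6 0 1;0 0 3.76 4 -11.6 0 1'; python3 -m jog '0 0 0 4 -11.6 0 1;0 0 0 4 -11.6 0 1;0 0 0 4 -11.6 0 1;0 0 0 4 -11.6 0 1;0 0 0 4 -11.6 0 1'
```

```text
time_s: 1.42
ee_pos: [274.0, 256.3, 214.2]
ee_rot: [180.0, 0.1, -178.7]
force: [0.8, 0.8, 0.0]
gripper_width: 91.4
time_s: 2.05
ee_pos: [374.1, -34.0, 214.4]
ee_rot: [180.0, 0.1, -178.8]
force: [1.4, 1.1, 0.5]
gripper_width: 91.6
```

```bash
python3 -m jog '0 0 0 3.77 -11.2 0 1;0 0 0 3.77 -11.2 0 1;0 0 0 3.77 -11.2 -1 1;0 0 0 3.77 -11.2 -4 1;0 0 0 3.77 -11.2 -4.2 1';  python3 -m jog '0 0 0 0 0 0 1'
python3 - <<'E'
from h import *
for n,c in(("top",(330,150,450,290)),("side",(230,180,400,330))):
    f=grab_frame(n);d=spotter.trace("drum",n)
    print(n,[(x["box"],round(x["conf"],2)) for x in d])
    cv2.imwrite(f"pics/{n}2.png",f[:,:,::-1])
a=cv2.imread("pics/top2.png")[150:290,330:490];b=cv2.imread("pics/side2.png")[190:330,240:400]
cv2.imwrite("pics/ab2.png",cv2.resize(np.hstack([a,b]),None,fx=2.5,fy=2.5,interpolation=cv2.INTER_CUBIC))
print(proj("top",env.state()["ee_pos"]),proj("side",env.state()["ee_pos"]))
E
```

```text
time_s: 2.68
ee_pos: [464.0, -300.2, 121.9]
ee_rot: [-179.9, 0.1, -178.8]
force: [0.1, -0.5, -0.0]
gripper_width: 91.5
time_s: 2.8
ee_pos: [462.0, -299.3, 118.5]
ee_rot: [179.8, -0.3, -178.9]
force: [-0.8, 0.2, 0.3]
gripper_width: 91.1
top [([463.1, 255.9, 18.2, 28.4], 0.52), ([381.2, 179.4, 10.3, 27.3], 0.5)]
side [([274.0, 274.2, 89.5, 42.7], 0.76), ([216.7, 325.6, 41.5, 74.0], 0.71), ([330.8, 171.9, 20.0, 27.5], 0.37)]
[[394.01234618 206.72808141]] [[314.11274759 263.44876483]]
```

View pics/ab2.png

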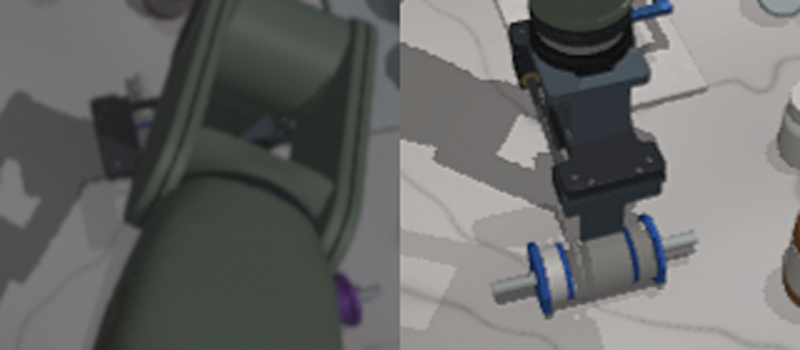

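Run:
```python
from h import *
import numpy as np
# drum outline model: boxes in both views
a=np.arange(8)*np.pi/4+np.pi/8;r=30/np.cos(np.pi/8)
P=np.vstack([[(r*np.cos(t),y,30+r*np.sin(t)) for t in a for y in(-56,56)],[(6*np.cos(t),y,30+6*np.sin(t)) for t in a for y in(-95,95)]])
def box(n,p):
    q=proj(n,w(p,P));return np.r_[q.min(0),q.max(0)]
for yaw in (86,91,96,101):
  p=[468,-314,np.radians(yaw)];print(yaw,box("top",p).round(1),box("side",p).round(1))
print("obs top 372.5 182.7 409.2 242.4 side 276 275.9 362.3 316.6")
# blue flange/stripe pixels in first images
for n,roi in(("top",(370,415,180,245)),("side",(270,365,270,320))):
    f=cv2.imread(f"pics/{n}0.png").astype(int);m=(f[:,:,0]-f[:,:,2]>45);k=np.zeros_like(m);k[roi[2]:roi[3],roi[0]:roi[1]]=1
    v,u=np.where(m&k);c=cv2.minAreaRect(np.c_[u,v].astype(np.float32));print(n,len(u),c,u.min(),u.max(),v.min(),v.max())
p=[468,-314,np.radians(91)]
for n in C:
    q=proj(n,w(p,P[:16]));print(n,cv2.minAreaRect(q.astype(np.float32)),q.min(0),q.max(0))
```

```text
86 [378.6 178.3 406.7 243.5] [275.9 276.1 360.1 313.7]
91 [377.2 178.7 408.2 243.3] [276.3 274.7 359.2 315.4]
96 [375.8 179.2 409.6 242.7] [277.1 273.3 357.9 316.9]
101 [374.6 179.9 410.8 242. ] [278.2 272.1 356.4 318.3]
obs top 372.5 182.7 409.2 242.4 side 276 275.9 362.3 316.6
top 15 ((395.5931091308594, 208.83523559570312), (38.43366241455078, 7.012269973754883), 74.47589111328125) 388 404 190 227
side 279 ((318.84027099609375, 294.27593994140625), (27.89198112487793, 52.75642013549805), 75.0685806274414) 291 345 276 314
top ((392.5023193359375, 210.06842041015625), (41.52153396606445, 22.89852523803711), 76.8450698852539) [377.18064404 188.71808502] [408.17526741 231.92016839]
side ((319.057861328125, 294.73284912109375), (29.633895874023438, 53.99078369140625), 75.82186126708984) [290.63797978 274.65547661] [346.7987281  315.36843589]
```

```bash
python3 -m jog '0 0 0 0.24 -0.59 0 1;0 0 0 0.24 -0.59 -1 1;0 0 0 0.24 -0.59 -2 1;0 0 0 0.24 -0.59 -2.4 1;0 0 0 0.24 -0.59 -2.4 1'
```

```text
time_s: 3.62
ee_pos: [469.5, -312.8, 62.7]
ee_rot: [-180.0, 0.0, -178.8]
force: [0.5, -0.5, 0.9]
gripper_width: 91.1
```

```bash
python3 -m jog '0 0 0 0 0 -0.8 1;0 0 0 0 0 -1.4 1;0 0 0 0 0 -1.9 1;0 0 0 0 0 -2 1;0 0 0 0 0 -2 1' && python3 -m jog '0 0 0 0 0 0 0.4;0 0 0 0 0 0 0.4;0 0 0 0 0 0 0.4;0 0 0 0 0 0 0.4;0 0 0 0 0 0 0.4' 25
```

```text
time_s: 4.25
ee_pos: [469.4, -312.8, 12.6]
ee_rot: [-180.0, 0.0, -178.8]
force: [0.1, -0.9, 1.0]
gripper_width: 91.2
time_s: 4.88
ee_pos: [469.3, -312.8, 12.6]
ee_rot: [-180.0, 0.0, -178.8]
force: [-0.1, -0.3, -0.0]
gripper_width: 49.6
```

```bash
python3 -m jog '0 0 0 0 0 1 0.3;0 0 0 0 0 2.5 0.3;0 0 0 0 0 4.5 0.3;0 0 0 0 0 6.5 0.3;0 0 0 0 0 7.5 0.3' 30 && python3 -m jog '0 0 -1.8 0.3 2 0 0.3;0 0 -3.6 0.6 4 0 0.3;0 0 -5.4 0.9 6 0 0.3;0 0 -7.2 1.2 8 0 0.3;0 0 -9 1.56 10 0 0.3'
```

```text
time_s: 5.5
ee_pos: [469.6, -312.9, 202.1]
ee_rot: [-179.9, 0.1, -178.8]
force: [-0.1, -0.2, -4.5]
gripper_width: 49.3
time_s: 6.12
ee_pos: [507.4, -60.9, 199.0]
ee_rot: [-179.9, -0.1, 135.9]
force: [0.5, -0.6, -3.9]
gripper_width: 49.9
```

```bash
python3 -m jog '0 0 -1.8 0 0.5 0 0.3;0 0 -3.6 0 1.2 0 0.3;0 0 -5.4 0 2 0 0.3;0 0 -7.2 0 2.5 0 0.3;0 0 -8.6 0 2.85 0 0.3' && python3 -m jog '0 0 0 0 0 0 0.3;0 0 0 0 0 0 0.3'
```

```text
time_s: 6.75
ee_pos: [507.2, 9.3, 198.8]
ee_rot: [-179.8, -0.0, 93.0]
force: [-0.8, 0.1, -4.5]
gripper_width: 49.5
time_s: 7.0
ee_pos: [507.8, 8.3, 199.4]
ee_rot: [-179.9, 0.0, 93.3]
force: [1.1, 0.4, -4.8]
gripper_width: 49.5
```

```bash
python3 -m jog '0 0 0 0 0 -0.8 0.3;0 0 0 0 0 -1.6 0.3;0 0 0 0 0 -2.4 0.3;0 0 0 0 0 -3.1 0.3;0 0 0 0 0 -3.1 0.3'
python3 - <<'E'
from h import *
s=env.state()
for n in C:
    cv2.imwrite(f"pics/{n}3.png",grab_frame(n)[:,:,::-1])
a=cv2.imread("pics/top3.png")[150:260,175:335];b=cv2.imread("pics/side3.png")[100:250,230:390]
r=lambda i:cv2.resize(i,None,fx=4 if i is b else 4,fy=4,interpolation=cv2.INTER_CUBIC)
cv2.imwrite("pics/b3.png",r(b));cv2.imwrite("pics/a3.png",r(a))
p=[508.42,8.52,np.radians(3.14)]
print(s["ee_pos"])
ax=[508.4,8.5,s["ee_pos"][2]+17.4]
q=[s["ee_pos"][0],s["ee_pos"][1],np.radians(3.2)]
z=s["ee_pos"][2]+17.4
print("axle ends",((proj("side",w(q,[(0,95,z),(0,-95,z)]))-(230,100))*4).round())
print("upright tops R(x -26,-15,15,26) ",((proj("side",w(p,[(x,-76,114) for x in(-26,-15,15,26)]))-(230,100))*4).round().tolist())
print("L",((proj("side",w(p,[(x,64,114) for x in(-26,-15,15,26)]))-(230,100))*4).round().tolist())
E
```

```text
time_s: 7.62
ee_pos: [507.0, 8.1, 121.2]
ee_rot: [-179.8, -0.0, 93.2]
force: [0.6, -1.0, -4.4]
gripper_width: 49.8
[507.00718009   8.08592958 121.19093154]
axle ends [[237. 182.]
 [322. 357.]]
upright tops R(x -26,-15,15,26)  [[276.0, 375.0], [293.0, 371.0], [338.0, 360.0], [354.0, 356.0]]
L [[216.0, 243.0], [232.0, 240.0], [274.0, 231.0], [289.0, 228.0]]
```

View pics/b3.png

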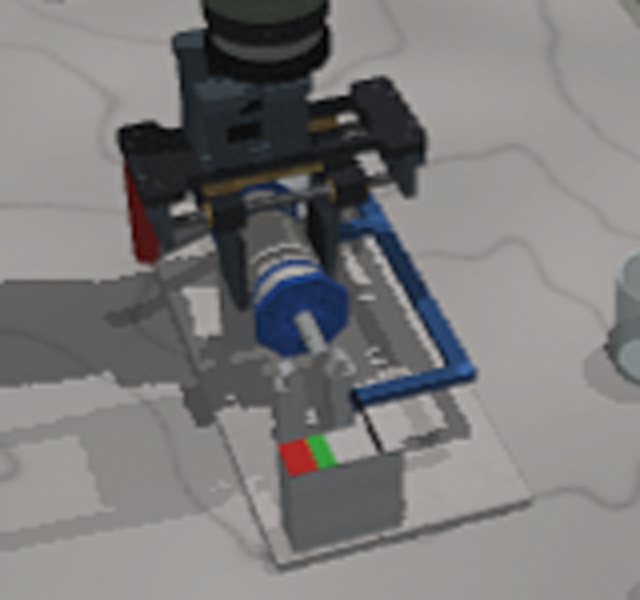

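The axle end at crop (318,350) lies over the right slot, between the prong tips at about (287,372) and (342,360). The pointer is still on the white side. I'll lower slowly and watch the force.

```bash
python3 -m jog '0 0 0 0.05 0 -0.4 0.3;0 0 0 0.05 0 -0.8 0.3;0 0 0 0.05 0 -1.2 0.3;0 0 0 0.05 0 -1.4 0.3;0 0 0 0.05 0 -1.4 0.3'; python3 -m jog '0 0 0 0 0 -0.2 0.3;0 0 0 0 0 -0.4 0.3;0 0 0 0 0 -0.4 0.3'
```

```text
time_s: 8.35
ee_pos: [509.2, 8.6, 86.9]
ee_rot: [-179.9, -0.0, 93.2]
force: [0.3, -0.0, -5.1]
gripper_width: 49.4
time_s: 8.72
ee_pos: [509.1, 8.6, 77.1]
ee_rot: [-180.0, -0.0, 93.2]
force: [0.4, -0.5, -4.3]
gripper_width: 49.5
```

```bash
python3 -m jog '0 0 0 0 0 -0.2 0.3;0 0 0 0 0 -0.4 0.3;0 0 0 0 0 -0.6 0.3;0 0 0 0 0 -0.6 0.3'; python3 -m jog '0 0 0 0 0 -0.1 0.3;0 0 0 0 0 -0.2 0.3;0 0 0 0 0 -0.3 0.3;0 0 0 0 0 -0.3 0.3'
```

```text
time_s: 9.22
ee_pos: [509.1, 8.6, 61.9]
ee_rot: [-179.9, -0.0, 93.2]
force: [0.8, -0.5, -4.5]
gripper_width: 49.9
time_s: 9.72
ee_pos: [509.3, 8.6, 54.7]
ee_rot: [-180.0, -0.0, 93.2]
force: [0.3, -0.1, -4.1]
gripper_width: 49.6
```

Just above the bottom now, so I'm creeping until the force shows seating.

```bash
python3 -m jog '0 0 0 0 0 -0.04 0.3;0 0 0 0 0 -0.08 0.3;0 0 0 0 0 -0.08 0.3';python3 -m jog '0 0 0 0 0 -0.04 0.3;0 0 0 0 0 -0.08 0.3;0 0 0 0 0 -0.08 0.3'
```

```text
time_s: 10.1
ee_pos: [509.4, 8.6, 52.9]
ee_rot: [180.0, -0.0, 93.2]
force: [0.0, 0.6, -4.0]
gripper_width: 49.5
time_s: 10.48
ee_pos: [509.6, 8.6, 52.4]
ee_rot: [179.9, 0.0, 93.2]
force: [-3.4, -0.3, 6.7]
gripper_width: 49.4
```

```bash
python3 -m jog '0 0 0 0 0 0 0.6;0 0 0 0 0 0 0.8;0 0 0 0 0 0 0.9;0 0 0 0 0 0 0.9' && python3 -m jog '0 0 0 0 0 1 0.9;0 0 0 0 0 2.5 0.9;0 0 0 0 0 4.5 0.9;0 0 0 0 0 6 0.9;0 0 0 0 0 6 0.9'
```

```text
time_s: 10.98
ee_pos: [509.5, 8.6, 50.9]
ee_rot: [180.0, 0.0, 93.2]
force: [0.7, -1.2, -0.7]
gripper_width: 80.5
time_s: 11.6
ee_pos: [511.4, 8.6, 204.0]
ee_rot: [179.6, 0.0, 93.2]
force: [-0.3, -0.2, -0.5]
gripper_width: 82.1
```

```bash
python3 -m jog '0 0 0 -1.5 1.9 0 0;0 0 0 -3 3.8 0 0;0 0 0 -3 3.8 -1 0;0 0 0 -3 3.8 -2.8 0;0 0 0 -3 3.8 -4.5 0' 20 && python3 -m jog '0 0 0 0 0 0 0;0 0 0 0 0 0 0'
cat > look.py <<'E'
import sys
from h import *
k=sys.argv[1]
for n in C: cv2.imwrite(f"pics/{n}{k}.png",grab_frame(n)[:,:,::-1])
a=cv2.imread(f"pics/top{k}.png")[150:260,175:335];b=cv2.imread(f"pics/side{k}.png")[110:260,230:390]
r=lambda i,h:cv2.resize(i,(int(i.shape[1]*h/i.shape[0]),h),interpolation=cv2.INTER_CUBIC)
cv2.imwrite(f"pics/v{k}.png",np.hstack([r(a,290)[:, :360],r(b,400)[:290]]) if 0 else r(b,560))
E
python3 look.py 4
```

```text
time_s: 12.22
ee_pos: [433.3, 103.6, 86.3]
ee_rot: [-179.9, 0.0, 93.3]
force: [0.5, 0.7, -1.5]
gripper_width: 34.9
time_s: 12.48
ee_pos: [435.1, 103.7, 89.1]
ee_rot: [180.0, -0.0, 93.2]
force: [-0.4, -0.1, 0.6]
gripper_width: 14.6
```

View pics/v4.png

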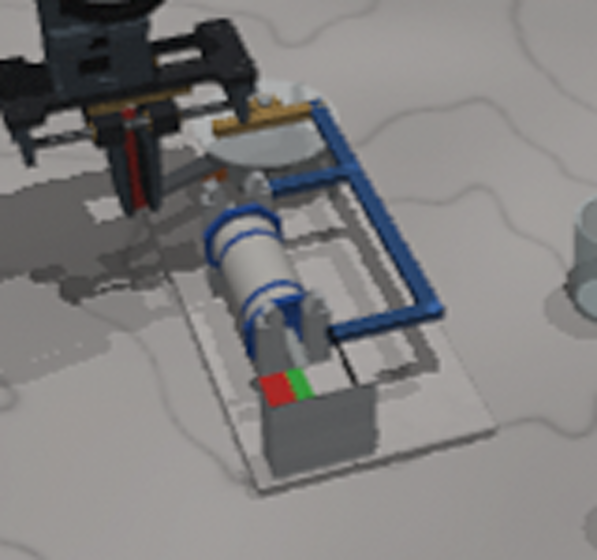

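The drum sits in both slots. The closed fingers stand in front (−y side) of the red post, and the pointer at (347,362) is on the white side. First stroke.

```bash
python3 -m jog '0 0 0 0 0.8 0 0;0 0 0 0 1.6 0 0;0 0 0 0 2.4 0 0;0 0 0 0 3.2 0 0;0 0 0 0 3.2 0 0' && python3 -m jog '0 0 0 -0.1 0.4 0 0;0 0 0 -0.1 0.8 0 0;0 0 0 -0.1 1.08 0 0;0 0 0 -0.1 1.08 0 0'
```

```text
time_s: 13.2
ee_pos: [431.8, 182.8, 88.8]
ee_rot: [-179.7, 0.2, 93.4]
force: [-4.1, -3.6, -0.1]
gripper_width: 0.5
time_s: 13.7
ee_pos: [433.5, 209.3, 89.3]
ee_rot: [179.8, 0.2, 93.3]
force: [4.1, -5.9, -5.1]
gripper_width: 0.6
```

```bash
python3 -m jog '0 0 0 0 0.1 0 0;0 0 0 0 0.1 0 0;0 0 0 0 0.1 0 0'; python3 -m jog '0 0 0 0 0.1 0 0;0 0 0 0 0.1 0 0;0 0 0 0 0.1 0 0'
```

```text
time_s: 14.08
ee_pos: [433.9, 211.4, 89.3]
ee_rot: [179.8, 0.2, 93.3]
force: [6.1, -7.7, -5.3]
gripper_width: 0.4
time_s: 14.45
ee_pos: [434.2, 213.8, 89.4]
ee_rot: [179.7, 0.2, 93.3]
force: [5.6, -9.2, -5.7]
gripper_width: 0.4
```

```bash
python3 look.py 5
python3 - <<'E'
from h import *
p=[508.42,8.52,np.radians(3.14)]
def pointer(n):pass
for n in C:
    f=cv2.imread(f"pics/{n}5.png").astype(int);m=((f[:,:,2]-f[:,:,1]>70)&(f[:,:,2]-f[:,:,0]>70))
    m[190:,:]=0 if n=="side" else m[190:,:]
    k,l,s,c=cv2.connectedComponentsWithStats(m.astype(np.uint8));print(n,s[1:][s[1:,4]>8].tolist())
    for q in (.6,.65,.7,.72):
        a=np.pi+.36-q;h=(60+130*np.cos(a),190+130*np.sin(a))
        print(q,proj(n,w(p,[(*h,136),(*h,58)])).round(1).tolist())
E
```

```text
top [[319, 210, 9, 6, 38], [23, 218, 7, 6, 35], [6, 221, 6, 6, 30], [23, 249, 7, 6, 34], [5, 252, 8, 7, 43]]
0.6 [[195.7, 253.7], [204.9, 255.5]]
0.65 [[193.1, 253.6], [202.5, 255.4]]
0.7 [[190.6, 253.4], [200.1, 255.2]]
0.72 [[189.6, 253.2], [199.2, 255.1]]
side [[275, 53, 5, 2, 10], [277, 57, 5, 3, 12]]
0.6 [[256.2, 126.3], [258.9, 147.7]]
0.65 [[256.3, 125.0], [259.0, 146.4]]
0.7 [[256.5, 123.8], [259.2, 145.2]]
0.72 [[256.6, 123.3], [259.3, 144.7]]
```

View pics/v5.png

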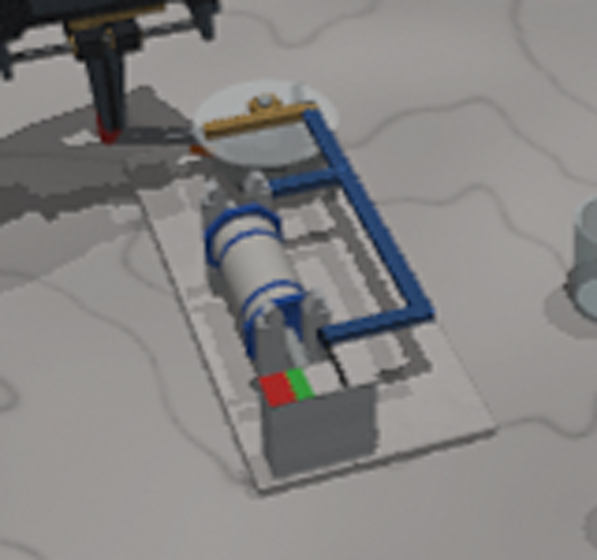

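The post foot at crop (108,137) matches a lever angle of about 0.68, and the pointer moved from (347,362) to (338,362). Now return, then the second stroke.

```bash
python3 -m jog '0 0 0 0 -1 0 0;0 0 0 0 -2 0 0;0 0 0 0 -3 0 0;0 0 0 0 -4.1 0 0;0 0 0 0 -4.1 0 0'
cat > ptr.py <<'E'
import sys
from h import *
p=[508.42,8.52,np.radians(3.14)]
out=[]
for n in C:
    f=cv2.cvtColor(grab_frame(n),cv2.COLOR_RGB2GRAY).astype(np.float32)
    xs=np.arange(-25,34,.25);prof=np.mean([cv2.remap(f,*[proj(n,w(p,[(x,y,91) for x in xs]))[:,i].astype(np.float32)[None] for i in(0,1)],cv2.INTER_LINEAR)[0] for y in(-114,-117,-120,-123,-126)],0)
    bg=cv2.blur(prof[None],(1,1))[0]; i=np.argmin(prof)
    print(n,"darkest x",xs[i],"travel",27.5-xs[i],"profile",prof[::10].round().astype(int).tolist())
E
python3 ptr.py; python3 look.py 6;  python3 - <<'E'
from h import *
f=cv2.imread("pics/side6.png").astype(int);m=((f[:,:,2]-f[:,:,1]>60)&(f[:,:,2]-f[:,:,0]>60))
k,l,s,c=cv2.connectedComponentsWithStats(m.astype(np.uint8));print(s[1:][s[1:,4]>8].tolist())
print(proj("side",w([508.42,8.52,np.radians(3.14)],[(-61.7,144.2,136),(-61.7,144.2,58)])))
E
```

```text
time_s: 15.18
ee_pos: [432.8, 112.2, 89.8]
ee_rot: [179.8, -0.0, 93.1]
force: [-0.3, 0.5, -0.2]
gripper_width: 0.3
top darkest x -25.0 travel 52.5 profile [72, 74, 82, 90, 93, 94, 97, 105, 116, 122, 124, 125, 125, 124, 121, 109, 93, 88, 103, 118, 123, 124, 124, 124]
side darkest x 15.0 travel 12.5 profile [76, 80, 100, 111, 112, 111, 120, 144, 161, 163, 162, 161, 161, 163, 155, 108, 59, 110, 158, 164, 163, 163, 163, 163]
[[278, 57, 4, 6, 18], [299, 210, 10, 9, 61]]
[[263.81241336 140.47785107]
 [266.33728209 162.17526871]]
```

```bash
python3 -m jog '0 0 0 0 1 0 0;0 0 0 0 2 0 0;0 0 0 0 3 0 0;0 0 0 0 4.1 0 0;0 0 0 0 4.13 0 0' && python3 -m jog '0 0 0 0 0 0 0;0 0 0 0 0 0 0' && python3 -m jog '0 0 0 0 -1 0 0;0 0 0 0 -2 0 0;0 0 0 0 -3 0 0;0 0 0 0 -4.1 0 0;0 0 0 0 -4.1 0 0' && python3 ptr.py
```

```text
time_s: 16.0
ee_pos: [432.0, 215.7, 87.9]
ee_rot: [-180.0, 0.3, 93.5]
force: [3.8, -8.7, -2.7]
gripper_width: 0.8
time_s: 16.25
ee_pos: [431.9, 215.7, 87.9]
ee_rot: [-180.0, 0.2, 93.4]
force: [2.7, -4.8, -3.2]
gripper_width: 0.4
time_s: 16.88
ee_pos: [431.9, 113.5, 88.6]
ee_rot: [180.0, -0.0, 93.1]
force: [-0.5, 0.7, -0.2]
gripper_width: 0.6
top darkest x -25.0 travel 52.5 profile [72, 74, 82, 90, 93, 93, 97, 105, 116, 122, 125, 123, 116, 100, 88, 96, 113, 122, 124, 124, 124, 124, 124, 124]
side darkest x 8.25 travel 19.25 profile [76, 80, 100, 110, 112, 112, 120, 144, 160, 163, 163, 160, 129, 58, 88, 150, 165, 163, 162, 162, 163, 163, 164, 163]
```

```bash
python3 -m jog '0 0 0 0 1 0 0;0 0 0 0 2 0 0;0 0 0 0 3 0 0;0 0 0 0 4.1 0 0;0 0 0 0 4.1 0 0' && python3 -m jog '0 0 0 0 0 0 0;0 0 0 0 0 0 0' && python3 -m jog '0 0 0 0 -1 0 0;0 0 0 0 -2 0 0;0 0 0 0 -3 0 0;0 0 0 0 -4.1 0 0;0 0 0 0 -4.1 0 0' && python3 ptr.py
```

```text
time_s: 17.6
ee_pos: [432.1, 215.7, 87.9]
ee_rot: [-180.0, 0.3, 93.5]
force: [4.5, -8.5, -1.3]
gripper_width: 0.5
time_s: 17.85
ee_pos: [432.0, 215.7, 87.9]
ee_rot: [-180.0, 0.2, 93.4]
force: [3.4, -6.7, -2.8]
gripper_width: 0.3
time_s: 18.48
ee_pos: [432.0, 113.9, 88.5]
ee_rot: [180.0, -0.0, 93.2]
force: [0.3, 0.9, 0.6]
gripper_width: 0.6
top darkest x -25.0 travel 52.5 profile [72, 75, 82, 91, 93, 94, 97, 106, 116, 119, 110, 94, 89, 103, 118, 123, 124, 124, 124, 124, 124, 124, 124, 124]
side darkest x 2.25 travel 25.25 profile [77, 80, 100, 110, 112, 112, 120, 145, 161, 153, 99, 46, 113, 161, 163, 161, 162, 163, 162, 162, 163, 163, 164, 163]
```

```bash
python3 -m jog '0 0 0 0 1 0 0;0 0 0 0 2 0 0;0 0 0 0 3 0 0;0 0 0 0 4.1 0 0;0 0 0 0 4.1 0 0' && python3 -m jog '0 0 0 0 0 0 0;0 0 0 0 0 0 0' && python3 -m jog '0 0 0 0 -1 0 0;0 0 0 0 -2 0 0;0 0 0 0 -3 0 0;0 0 0 0 -4.1 0 0;0 0 0 0 -4.1 0 0' && python3 ptr.py; python3 look.py 7
```

```text
time_s: 19.2
ee_pos: [432.1, 215.7, 87.9]
ee_rot: [180.0, 0.4, 93.6]
force: [4.3, -10.3, -1.7]
gripper_width: 0.5
time_s: 19.45
ee_pos: [432.0, 215.7, 87.8]
ee_rot: [-180.0, 0.2, 93.4]
force: [3.1, -8.0, -2.8]
gripper_width: 0.5
time_s: 20.08
ee_pos: [432.0, 114.1, 88.5]
ee_rot: [180.0, -0.0, 93.2]
force: [0.1, 0.1, 0.6]
gripper_width: 0.6
top darkest x -25.0 travel 52.5 profile [72, 75, 82, 90, 93, 94, 95, 95, 90, 84, 93, 111, 122, 124, 125, 124, 124, 124, 124, 124, 124, 124, 124, 124]
side darkest x -3.75 travel 31.25 profile [76, 80, 100, 110, 112, 112, 121, 123, 68, 66, 136, 163, 161, 162, 162, 161, 162, 162, 162, 162, 162, 163, 164, 162]
```

View pics/v7.png

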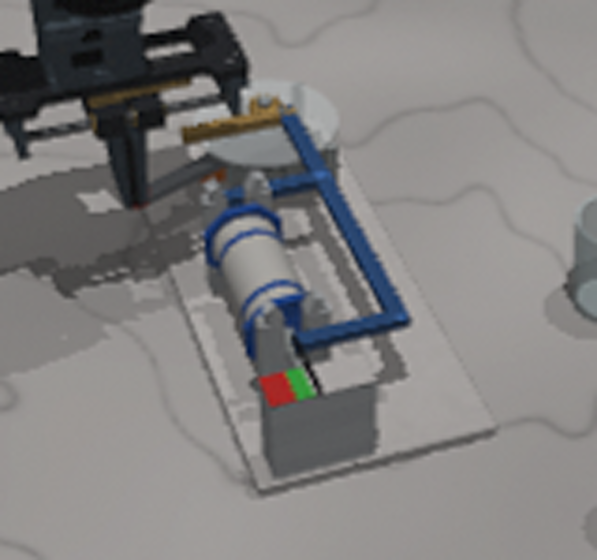

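The pointer now stands at crop (308,368), just on the white side of the green edge, at a travel of about 31 mm. One more stroke brings it to about 37 mm.

```bash
python3 -m jog '0 0 0 0 1 0 0;0 0 0 0 2 0 0;0 0 0 0 3 0 0;0 0 0 0 4.1 0 0;0 0 0 0 4.1 0 0' && python3 -m jog '0 0 0 0 0 0 0;0 0 0 0 0 0 0' && python3 -m jog '0 0 0 0 -1 0 0;0 0 0 0 -2 0 0;0 0 0 0 -3 0 0;0 0 0 0 -4.1 0 0;0 0 0 0 -4.1 0 0' && python3 -m jog '0 0 0 0 0 1 0;0 0 0 0 0 3 0;0 0 0 0 0 5 0;0 0 0 0 -1 5 0;0 0 0 0 -1 5 0' && python3 ptr.py; python3 look.py 8
```

```text
time_s: 20.9
ee_pos: [432.0, 215.7, 87.8]
ee_rot: [-180.0, 0.3, 93.5]
force: [3.2, -7.6, -2.4]
gripper_width: 0.5
time_s: 21.15
ee_pos: [432.0, 215.7, 87.8]
ee_rot: [-180.0, 0.2, 93.4]
force: [2.6, -6.3, -3.6]
gripper_width: 0.3
time_s: 21.78
ee_pos: [431.9, 113.7, 88.5]
ee_rot: [-180.0, -0.0, 93.1]
force: [0.6, -0.2, 0.1]
gripper_width: 0.3
time_s: 22.4
ee_pos: [432.2, 89.5, 214.0]
ee_rot: [179.9, -0.0, 93.2]
force: [-0.2, 0.0, -0.1]
gripper_width: 0.2
top darkest x -25.0 travel 52.5 profile [73, 76, 84, 92, 94, 88, 80, 84, 102, 119, 126, 127, 127, 127, 126, 126, 127, 127, 127, 126, 126, 126, 126, 126]
side darkest x -10.0 travel 37.5 profile [75, 79, 99, 110, 107, 76, 35, 90, 150, 163, 160, 158, 159, 160, 160, 160, 161, 161, 161, 160, 160, 161, 162, 161]
```

View pics/v8.png

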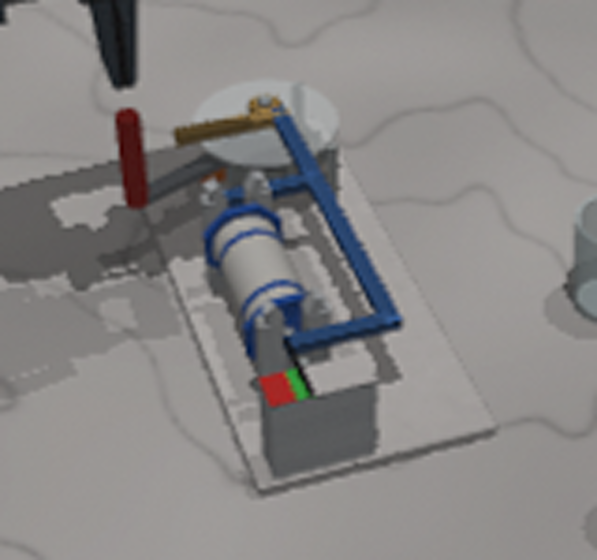

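The pointer is at crop (302,380), inside the green at its white-side edge. Travel reads about 37 mm, which is the expected halting point. The handle is back at rest, the drum is seated and the gripper is clear.

```bash
python3 -c "from workcell import env; env.job_done()"
```

```text
the job is handed in; nothing more can be done
```

The white drum is loaded in the cradle, the pointer stands in the green band, and I handed the job in at about 22.5 s. No verdict is reported.

- **Drum:** I gripped it across its white middle, turned it about 88° and lowered it. The wrist force rose by about 11 N at the slot bottoms, at the height expected for a seated axle, and then I released it. Later pictures show it level in both slots.
- **Ratchet:** Five full strokes moved the keeper by about 6 mm each after the first. The side camera's readings after each stroke were 12.5, 19, 25, 31 and 37.5 mm.
- **Last checks:** The final picture shows the pointer in the green, near its white-side edge. The handle is back at rest and the gripper is free and clear of everything.
- **Disagreements:** The top camera read the final travel about 1 mm lower than the side camera, at about 36–37 mm. Its automatic pointer pick kept landing on the dark red zone instead of the pointer, so I read its brightness profile by eye.
- **Not checked:** I did not look at the bottle, the beaker or the jar again at the end. The arm never went near them.

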